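Click the battery onto the thermometer and hold it over the delivered tub

TASK

The rice delivery has to be temperature-checked without contact: with the thermometer standing in its dock, slide its battery pack down the rail until it clicks in, fully home on the foot of the rail. Then lift the thermometer out of the dock, carry it clear over the jars and the rim of the basket and hold it upright, nose down, about 2 cm above the middle of the rice tub's lid, without letting it or the battery touch the tub or the basket. Finish with it held there, still and in the gripper, with the battery still clicked in and the jars, the basket and what is in it left where they stand.

Things in the scene. Friction and masses are not known exactly. Their poses are not given: they have to be found in the camera images.
- dock: Fixed black charging dock: base plate 92 x 88 x 8 mm with a keyed well, 56 x 64 mm outside and 60 mm high, in which the thermometer stands upright with 1 mm play all round. Origin: centre of the underside; the dock's axes are those of the thermometer as it stands. To free the thermometer lift it straight up 60 mm.
- thermometer: White upright contact-free thermometer, 145 mm long, 0.18 kg. Origin: centre of the nose's face (its lower end), z up along the body. Black nose 27 mm across up to z 20; body x -17..17, y -21..21 from z 20 to 145, flat sides at y +-21 (grip across y, at z 115 to 140, centred at x 3). Its -x back slopes in to x -9 over z 112..145. In the dock the nose is 8 mm over the worktop.
- battery_home (a point): On the thermometer's -x side, at x -34.5, y 0, z 66 of its frame, same axes: where the battery's origin lies when home, resting on the rail's foot. The upright steel T-rail: head 26 mm wide (y), 5 mm thick (x -22..-27), z 64..128, tapered over its top 12 mm, on a 14 mm neck. A sprung steel ball in its face is the detent.
- detent (a joint): The spring-loaded ball in the rail's face at z 90: 0 = fully out (also when it sits in the home battery's pocket), up to 0.004 m pressed in. From 22 mm above home the battery presses it in some 2 mm, against only a few newtons; over the last 6 mm it drops into the battery's pocket. The foot of the rail is a hard stop.
- battery: Black and grey battery pack, 32 x 38 x 72 mm (x, y, z), 0.08 kg, standing upright on the worktop. Origin: centre of the underside, z up. Its +x face has the open vertical channel (lips either side of a 17 mm slot) that slides down over the rail's head with 1 mm play each way; x, y, z then point as the thermometer's. Grip it across y (38 mm), near its top.
- rice_tub: Closed white food tub, 103 x 144 x 56 mm (its x, y, z), standing in the basket; origin at the centre of its underside, z up.
- lid_middle (a point): Middle of the upper face of the rice tub's lid (56 mm above the tub's origin), over which the thermometer's nose is to be held.
- basket: Pink slotted basket, 250 x 147 x 111 mm (x, y, z), walls 111 mm high; origin at the centre of its underside. The tub stands in its +x part, a small sauce pot in its -x part.
- sauce_pot: Small lidded sauce pot, 53 mm across, 36 mm high, in the basket beside the tub; origin at its underside. Leave alone.
- spice_jar: Spice jar with red cap, 45 mm across, 108 mm high, between dock and basket; origin at its underside. Leave alone.
- salt_shaker: Glass shaker with grey metal top, 44 mm across, 90 mm high, between dock and basket; origin at its underside. Leave alone.
- chilli_jar: Jar with an ochre lid, 65 mm across, 94 mm high, between dock and basket; origin at its underside. Leave alone.
Mind the look-alikes: they are no part of the job. Of the things that look like the thermometer, the largest one is meant.

How it is judged:
On the way, in this order (a step that is already met when the one before it is completed fails the run):
1. the battery is clicked in, home on the rail, while the thermometer stands in its dock (z of battery in the frame of battery_home between -0.003 and 0.003 m and x of battery in the frame of battery_home between -0.003 and 0.003 m and y of battery in the frame of battery_home between -0.003 and 0.003 m and value of joint detent below 0.001 m and distance of thermometer from where it was at the start of the episode below 0.01 m), for 0.2 s.
2. the thermometer is lifted clear of the dock with the battery on it (height (world z) of thermometer above 0.07 m and distance between battery and battery_home below 0.005 m), for 0.1 s.
At the end, for the whole second after the job is handed in: The gripper holds the thermometer still (under 2 cm/s) and upright (within 0.1 rad), battery within 5 mm of home with the detent ball out, its nose 10 to 32 mm above the lid and within 12 mm of the lid's middle sideways; neither thermometer nor battery touches tub or basket (horizontal distance between thermometer and lid_middle below 0.012 m and z of thermometer in the frame of lid_middle between 0.01 and 0.032 m and angle between each of thermometer, rice_tub's own z axis and vertical below 0.1 rad and linear speed of thermometer below 0.02 m/s and distance between battery and battery_home below 0.005 m and value of joint detent below 0.0015 m and (contact force between the fingers and thermometer above 1 N or contact force between the fingers and battery above 1 N) and contact force between each of thermometer, battery and rice_tub below 0.1 N and contact force between each of thermometer, battery and basket below 0.1 N); the arm keeps its last pose, push and grip.
It fails at once if the thermometer or battery touches the rice tub or the basket (contact force between any of thermometer, battery and basket above 0.5 N or contact force between any of thermometer, battery and rice_tub above 0.5 N).
It fails at once if the basket, the tub or the sauce pot is shoved more than 2 cm (distance of any of basket, rice_tub, sauce_pot from where it was at the start of the episode above 0.02 m).
It fails at once if a jar is shoved more than 2 cm or knocked over (distance of any of spice_jar, salt_shaker, chilli_jar from where it was at the start of the episode above 0.02 m or angle between any of spice_jar, salt_shaker, chilli_jar's own z axis and vertical above 0.5 rad).
It also fails if it takes over 58 s, if anything falls off the work surface, if the arm or the gripper's body presses on something with over 40 N, if the wrist force passes 120 N, or if a joint passes its speed limit or range.

ROBOT

A 7-joint arm with a two-finger parallel gripper is mounted at the origin on a cart in front of the work surface, level with it; the furniture and walls round the work are solid. World frame = base frame: x ahead of the robot, y to its left, z up, the work surface at z = 0. Lengths are in m, angles in rad, forces in N, time in s.
With the tool pointing down it reaches from about 0.4 to 0.85 m from the base axis. Payload 10.4 kg.
Tool frame: the origin (TCP) lies at the very end of the fingers, on their centre line; the grasp point (between the pads) lies 19 mm behind it (manip.tcp_to_grasp is the distance from the TCP to the grasp point, in m); z points along the fingers, y is the direction in which the jaws open and shut (so a half turn about z gives the same grasp; the last joint's range is limited). The gripper opens to 87 mm and grips with 3 to 60 N. Pads are 19 mm wide; open, the fingers measure 117 mm over their backs; the gripper's body (75 mm by 190 mm) begins 51 mm behind the grasp point.
Start: joints at [1.126, 0.332, -0.065, 1.46, 0.022, 1.35, -0.088], TCP at [0.256, -0.57, 0.196] pointing down, gripper open.
Joint ranges: [-2.6, 2.6], [-0.5, 2.12], [-1.47, 1.34], [0.16, 2.42], [-1.27, 4.41], [0.06, 2.06], [-2.6, 2.6]. Speed limits (rad/s): [2.22, 2.22, 2.79, 2.79, 3.14, 3.14, 3.14].

INTERFACE

Orientations are given as a 3x3 rotation matrix whose columns are the frame's x, y, z axes.
In Python, from cell import manip gives the robot as it stands.
- The arm moves only by the shell command python3 -m creep 'ROWS' [FORCE]. ROWS is JSON, a list of rows, each an object with "xyz": the shift along the world's x, y, z in mm, a list of three; "roll": the turn about the world's z in rad; "hand": the opening, from 0 (shut) to 1 (fully open). In form: [{"xyz": [tx, ty, tz], "roll": roll, "hand": hand}, ...]. A call has exactly 5 rows; each row is the pose to reach, as a shift and turn from the pose commanded when the call began; what a row does not reach only later rows make up. A row lasts 1/10 s, in which the tool goes at most 50 mm and 8.59 degrees, less where a joint would pass 70% of its speed; a pose out of reach is approached as far as the arm can. A call with a gripper value outside its range is refused whole. The fingers move at their own pace and stop on an object; FORCE is the grip in N (left out, the last holds). Time passes only in rows, so rows that repeat a pose let the fingers close, or fill a call up. It gives the time, the measured TCP pose, the force and the opening at its end, in the units of the state.
- manip.get_state(): the state, without advancing time (a new reading comes with each control period).
- manip.capture(name): name is "scene" or "top"; returns the picture (384x512x3 uint8, red, green, blue); there is no depth.
- manip.camera_params(name): a dict with "camera_matrix" (3x3 intrinsics, pixels), "rvec" (rotation vector, rad) and "tvec" (3), from world to camera coordinates, as OpenCV has them. Camera axes: x right, y down, z forward; pixel columns grow to the right and rows downward; lengths in m; the calibration is good to about 2 mm. A picture is of the moment at which its call begins. camera_params takes no time and is no camera call.
- manip.hand_in(): hands the job in, once; it reports no verdict.
The state is a dict: "time_s": time; "joint_positions": joint angles; "qvel": joint speeds; "tau": joint torques, N m; "position": TCP position; "tool_rot": TCP orientation; "wrist_force": force on the tool from outside, world axes, zero at the start; "torque": the same for the moment, N m; "finger_gap": opening from 0.0 (shut) to 1.0 (fully open).
Only numpy, scipy, OpenCV 4.12 (cv2) and the standard library are available. Lean on these libraries where they do the work, as an engineer would, in place of code of your own. Each camera call takes 0.05 s, during which the arm holds its last target. There are 200 camera calls.

## Working session

There is one attempt and no reset: what is moved stays moved. The work goes in short steps, Python scripts to look and compute and a shell command to move; the robot and the scene stay as the last step left them, time stands still between calls to the robot, and variables do not carry over. Pictures are saved under pics/ and viewed, about 8 in all and at most 12, crops included, and the job is handed in when it is done.

```bash
mkdir -p pics; ls; python3 - <<'E'
from cell import manip
import cv2,numpy as np
ims=[]
for n in("scene","top"):
    im=manip.capture(n)[:,:,::-1]; cv2.imwrite(f"pics/{n}0.png",im)
    cv2.imwrite(f"pics/{n}0b.png",cv2.resize(im,(800,600),interpolation=cv2.INTER_CUBIC))
    print(n,manip.camera_params(n))
s=manip.get_state();print(s)
E
```

```text
pics
scene {'camera_matrix': array([[394.71076024,   0.        , 249.51919801],
       [  0.        , 394.71076024, 193.29634388],
       [  0.        ,   0.        ,   1.        ]]), 'rvec': array([ 0.56338327, -2.41692408,  1.54840686]), 'tvec': array([0.5006235 , 0.2117713 , 0.92482259])}
top {'camera_matrix': array([[424.80753356,   0.        , 257.18392731],
       [  0.        , 424.80753356, 189.47570892],
       [  0.        ,   0.        ,   1.        ]]), 'rvec': array([ 2.13927243, -2.10464462,  0.16577325]), 'tvec': array([1.93339567e-04, 5.94835137e-01, 1.18782317e+00])}
{'time_s': 0.1, 'joint_positions': array([ 1.12638062,  0.33280552, -0.06465393,  1.46085341,  0.02161629,
        1.34990851, -0.08847723]), 'qvel': array([-0.00170003, -0.00250403,  0.00017612, -0.00170239, -0.00065831,
        0.00215403, -0.00035327]), 'tau': array([ 2.07558100e-03, -6.24543142e+01,  2.50216783e-02, -3.90715313e+01,
       -6.14133873e-02,  3.65999225e-02, -1.38591730e-05]), 'position': array([ 0.25569412, -0.56988554,  0.19543726]), 'tool_rot': array([[ 9.12346246e-01,  4.09419056e-01, -6.03766768e-04],
       [ 4.09419491e-01, -9.12345553e-01,  1.12797580e-03],
       [-8.90291412e-05, -1.27629837e-03, -9.99999182e-01]]), 'wrist_force': array([ 0.91338508, -0.06982006,  0.20570539]), 'torque': array([ 0.05075634, -0.0073103 , -0.00668437]), 'finger_gap': 0.9952648756292091}
```

View pics/scene0b.png

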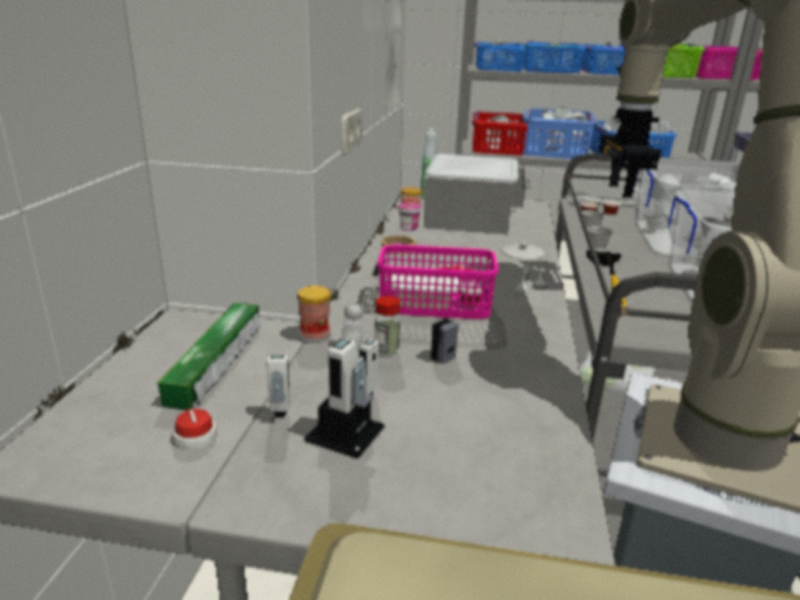

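View pics/top0b.png

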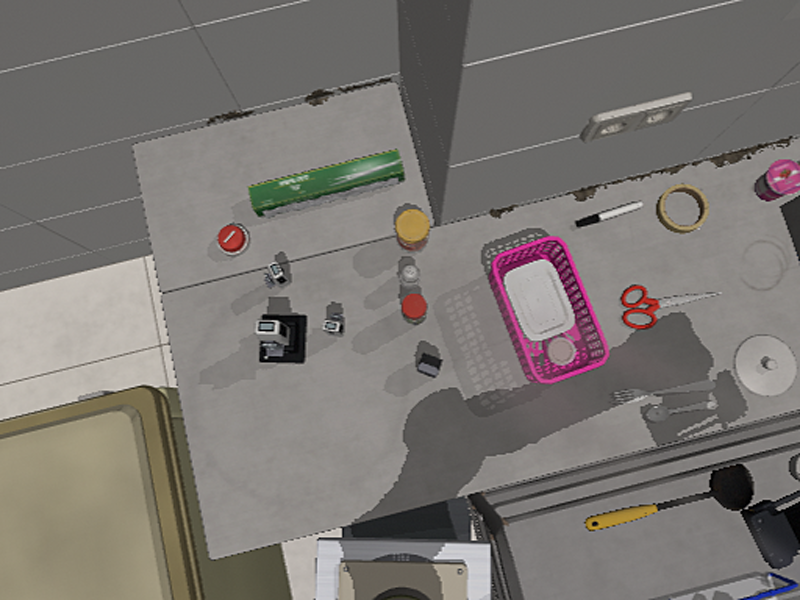

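The scene view shows the dock and white thermometer at about (345,390) of 800x600, the battery at (445,340) and the basket at (437,280). In the top view they are at (280,335), (428,364) and (548,310). I'll take magnified crops next.

```bash
cat > h.py <<'E'
import numpy as np,cv2
from cell import manip
P={n:manip.camera_params(n) for n in("scene","top")}
def proj(n,X):
    p=P[n];return cv2.projectPoints(np.asarray(X,float).reshape(-1,3),p["rvec"],p["tvec"],p["camera_matrix"],None)[0].reshape(-1,2)
def ray(n,uv):
    p=P[n];R=cv2.Rodrigues(p["rvec"])[0];d=R.T@np.linalg.inv(p["camera_matrix"])@[uv[0],uv[1],1];return -R.T@p["tvec"],d
def atz(n,uv,z):
    c,d=ray(n,uv);return c+d*(z-c[2])/d[2]
def tri(a,b):
    c1,d1=ray("scene",a);c2,d2=ray("top",b);s=np.linalg.lstsq(np.c_[d1,-d2],c2-c1,rcond=None)[0]
    p,q=c1+s[0]*d1,c2+s[1]*d2;return (p+q)/2,np.linalg.norm(p-q)
def crop(im,x0,y0,w,h,k):
    o=cv2.resize(im[y0:y0+h,x0:x0+w],None,fx=k,fy=k,interpolation=cv2.INTER_CUBIC)
    for x in range(-(-x0//10)*10,x0+w,10):
        cv2.putText(o,str(x),((x-x0)*k,8),0,.3,(0,255,255),1);cv2.line(o,((x-x0)*k,10),((x-x0)*k,14),(0,255,255),1)
    for y in range(-(-y0//10)*10,y0+h,10):
        cv2.putText(o,str(y),(0,(y-y0)*k+3),0,.3,(0,255,255),1)
    return o
E
python3 - <<'E'
from h import *
s=cv2.imread("pics/scene0.png");t=cv2.imread("pics/top0.png")
a=crop(s,165,195,133,100,6);b=crop(t,155,160,133,100,6)
cv2.imwrite("pics/c1.png",a);cv2.imwrite("pics/c2.png",b)
print(atz("top",(180,217),.0),atz("top",(274,233),.072),atz("top",(345,192),.056))
E
```

```text
[0.51611157 0.2423578  0.        ] [ 0.46742181 -0.04010143  0.072     ] [ 0.59039489 -0.24460309  0.056     ]
```

View pics/c1.png

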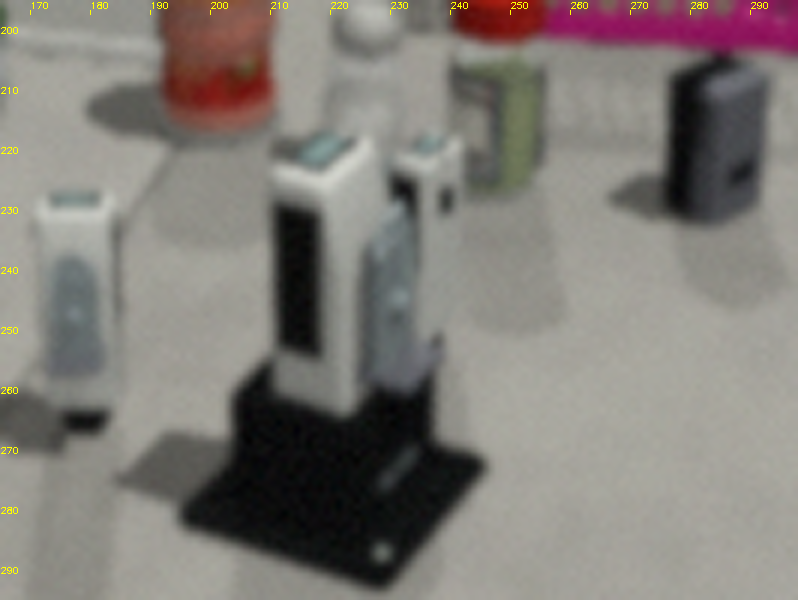

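View pics/c2.png

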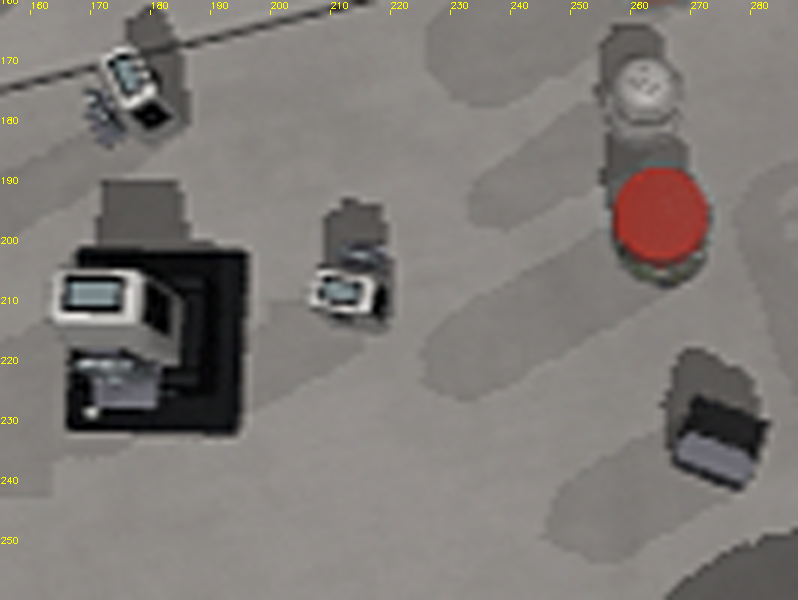

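Close-up: the thermometer's rail faces world -x, the robot side. The dark channel half of the battery faces about +x, with a small yaw. I'll fit the poses to image edges in both views.

```bash
cat > fit.py <<'E'
from h import *
from scipy.optimize import minimize,differential_evolution
def box(x0,x1,y0,y1,z0,z1,x0t=None):
    x0t=x0 if x0t is None else x0t
    b=[[x0,y0,z0],[x1,y0,z0],[x1,y1,z0],[x0,y1,z0]];t=[[x0t,y0,z1],[x1,y0,z1],[x1,y1,z1],[x0t,y1,z1]]
    return b,t
def place(X,q,z=0):
    c,s=np.cos(q[2]),np.sin(q[2]);X=np.asarray(X,float)/1000
    return X@np.array([[c,s,0],[-s,c,0],[0,0,1]])+[q[0],q[1],z]
def hull(n,X,q,z,k,x0,y0):   # convex outline
    return cv2.convexHull(((proj(n,place(X,q,z))-[x0,y0]+.5)*k-.5).astype(np.float32)).reshape(-1,2)
def edgecost(im,n,segs,q,z,off=(0,0)):
    tot=0;cnt=0
    for a,b in segs:
        A,B=proj(n,place([a,b],q,z))+off
        t=np.linspace(.06,.94,30)[:,None];p=A+(B-A)*t
        nrm=np.array([-(B-A)[1],(B-A)[0]]);L=np.linalg.norm(nrm);nrm=nrm/L
        f=lambda d:cv2.remap(im,(p+d*nrm).astype(np.float32)[:,0],(p+d*nrm).astype(np.float32)[:,1],cv2.INTER_LINEAR)
        g=np.linalg.norm(f(.8).reshape(-1,3)-f(-.8).reshape(-1,3),axis=1)
        tot-=np.minimum(g,90).mean()*L;cnt+=L
    return tot/cnt
def draw(im,n,segs,q,z,x0,y0,w,h,k):
    o=crop(im,x0,y0,w,h,k)
    for a,b in segs:
        A,B=[tuple(int(round(v)) for v in ((r-[x0,y0]+.5)*k-.5)) for r in proj(n,place([a,b],q,z))]
        cv2.line(o,A,B,(0,255,0),1)
    return o
# thermometer (z from nose), points
A=lambda x,y,z:[x,y,z]
TH={"top":[(A(-9,21,145),A(17,21,145)),(A(17,21,145),A(17,-21,145)),(A(17,-21,145),A(17,-21,75)),(A(-9,-21,145),A(-9,21,145)),(A(-9,-21,145),A(-17,-21,112))],
"scene":[(A(-9,21,145),A(17,21,145)),(A(17,21,145),A(17,21,65)),(A(-9,21,145),A(-17,21,112)),(A(-17,21,112),A(-17,21,65)),(A(-9,21,145),A(-9,-21,145)),(A(17,21,145),A(17,-21,145))]}
DK={"top":[(A(46,-10,8),A(46,-44,8)),(A(46,-44,8),A(-46,-44,8)),(A(-46,-44,8),A(-46,44,8)),(A(-46,44,8),A(0,44,8))],
"scene":[(A(46,44,0),A(-46,44,0)),(A(-46,44,0),A(-46,-44,0)),(A(-46,-44,8),A(-10,-44,8)),(A(46,44,8),A(46,20,8))]}
def bx(x,y,z):return {"top":[(A(x,-y,z),A(x,y,z)),(A(-x,-y,z),A(-x,y,z)),(A(-x,-y,z),A(x,-y,z)),(A(-x,y,z),A(x,y,z))],
"scene":[(A(x,y,z),A(x,y,0)),(A(-x,y,z),A(-x,y,0)),(A(x,y,0),A(-x,y,0)),(A(x,y,z),A(-x,y,z)),(A(-x,-y,z),A(-x,-y,0)),(A(-x,y,z),A(-x,-y,z))]}
BT=bx(16,19,72)
def fit(ims,M,z,q0,r=.02,a=.3,cams=("scene","top"),mode=0):
    c=lambda q:sum(edgecost(ims[n],n,M[n],q,z) for n in cams)
    bd=[(q0[0]-r,q0[0]+r),(q0[1]-r,q0[1]+r),(q0[2]-a,q0[2]+a)]
    R=differential_evolution(c,bd,seed=1,popsize=20,tol=1e-5);return R.x,R.fun
E
python3 - <<'E'
from fit import *
ims={n:cv2.imread(f"pics/{n}0.png") for n in P}; f={n:cv2.GaussianBlur(v,(0,0),.6).astype(np.float32) for n,v in ims.items()}
for n in P: print(n,ray(n,(256,192))[0])
out=[]
q={}
for nm,M,z,q0 in(("dock",DK,0,(.51,.25,0)),("th",TH,.008,(.52,.255,0)),("bat",BT,0,(.47,-.04,-.35))):
    for cams in(("scene","top"),("scene",),("top",)):
        r=fit(f,M,z,q0,cams=cams);print(nm,cams,np.round(r[0],4),round(r[1],1))
        if len(cams)==2:q[nm]=r[0]
def pane(n,nm,M,z,x0,y0): return draw(ims[n],n,M[n],q[nm],z,x0,y0,44,50,6)
t=[pane("scene","th",TH,.008,203,210),pane("scene","dock",DK,0,203,245),pane("scene","bat",BT,0,265,195)]
b=[pane("top","th",TH,.008,158,190),pane("top","dock",DK,0,158,190),pane("top","bat",BT,0,255,210)]
cv2.imwrite("pics/f1.png",np.vstack([np.hstack(t),np.hstack(b)]))
E
```

```text
scene [0.14429476 0.89673368 0.57080254]
top [ 0.38014003 -0.01443151  1.27280715]
dock ('scene', 'top') [ 0.5164  0.2382 -0.0186] -169.9
dock ('scene',) [ 0.5164  0.2382 -0.0191] -80.8
dock ('top',) [0.5168 0.2395 0.0462] -89.8
th ('scene', 'top') [0.5167 0.2362 0.0924] -102.9
th ('scene',) [ 0.5001  0.2589 -0.3   ] -55.7
th ('top',) [0.5169 0.2371 0.0159] -62.1
bat ('scene', 'top') [ 0.4684 -0.0431 -0.3313] -116.6
bat ('scene',) [ 0.4712 -0.051  -0.6499] -51.2
bat ('top',) [ 0.4686 -0.0431 -0.3353] -66.4
```

View pics/f1.png

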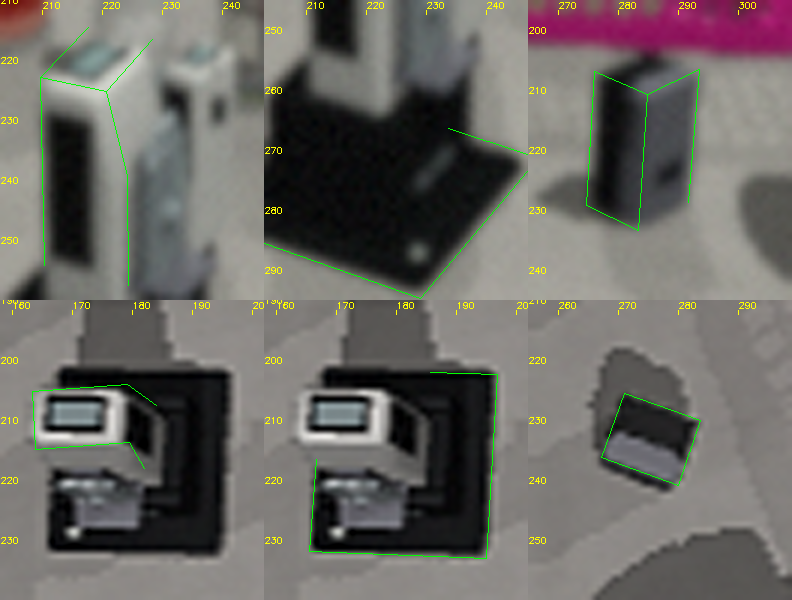

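```bash
python3 - <<'E'
from fit import *
ims={n:cv2.imread(f"pics/{n}0.png") for n in P}; f={n:cv2.GaussianBlur(v,(0,0),.6).astype(np.float32) for n,v in ims.items()}
def c(p):
    o={"scene":p[6:8],"top":p[8:10]};t=0
    for n in P:
        t+=edgecost(f[n],n,DK[n],p[:3],0,o[n])+edgecost(f[n],n,TH[n],[p[3],p[4],p[2]],.008,o[n])
    return t+2*np.sum(np.square(p[6:]))
bd=[(.506,.526),(.228,.248),(-.12,.12),(.506,.526),(.228,.248)]+[(-1.5,1.5)]*4
bd=bd[:5]+[(0,0.001)]+bd[5:]
R=differential_evolution(c,bd,seed=2,popsize=12,maxiter=250,tol=1e-6);p=R.x
print(np.round(p,4),R.fun)
D=p[:2];T=p[3:5];cc,ss=np.cos(p[2]),np.sin(p[2]);print("offset in dock frame mm",1e3*np.array([[cc,ss],[-ss,cc]])@(T-D))
def cb(p):
    o={"scene":p[3:5],"top":p[5:7]}
    return sum(edgecost(f[n],n,BT[n],p[:3],0,o[n]) for n in P)+2*np.sum(np.square(p[3:]))
R=differential_evolution(cb,[(.458,.48),(-.055,-.03),(-.6,0)]+[(-1.5,1.5)]*4,seed=2,popsize=12,tol=1e-6);print("bat",np.round(R.x,4),R.fun)
# colours for jars & tub from top: blobs
t=ims["top"];hsv=cv2.cvtColor(t,cv2.COLOR_BGR2HSV)
def blob(m,x0,y0,x1,y1):
    k=np.zeros_like(m);k[y0:y1,x0:x1]=m[y0:y1,x0:x1]
    n,l,s,ce=cv2.connectedComponentsWithStats(k);i=1+np.argmax(s[1:,4]);return ce[i],s[i],(l==i)
w=((hsv[...,1]<40)&(hsv[...,2]>170)).astype(np.uint8)
ce,s,l=blob(w,318,160,375,222);print("lid",ce,s,atz("top",ce,.060))
print("lid rect",cv2.minAreaRect(np.argwhere(l)[:,::-1].astype(np.float32)))
for nm,uv,z in(("spice",(264.5,196),.108),("salt",(262,174),.09),("chilli",(264,146),.094)):print(nm,atz("top",uv,z))
a=draw(ims["top"],"top",TH["top"]+[],[p[3],p[4],p[2]],.008,158,190,44,50,6)
o=crop(ims["top"],305,145,88,104,6);o2=crop(ims["scene"],236,150,88,60,5)
cv2.imwrite("pics/bk.png",np.hstack([o[:600],a if 0 else np.vstack([np.pad(a,((0,300),(0,0),(0,0)))])])[:600,:792])
E
```

```text
[ 0.517   0.2386  0.0157  0.5171  0.2313  0.0007  0.0318 -0.0188 -0.2183
  0.0678] -284.674862051515
offset in dock frame mm [-0.01144998 -7.25134765]
bat [ 0.4683 -0.0428 -0.3354  0.051   0.2893  0.0823 -0.1143] -117.40218893333294
lid [344.01820728 191.03221289] [ 323  166   45   52 1428] [ 0.59249698 -0.24107237  0.06      ]
lid rect ((345.1206970214844, 191.5517120361328), (49.02356719970703, 34.3536376953125), 68.19859313964844)
spice [ 0.56681598 -0.01185584  0.108     ]
salt [ 0.632974   -0.00376661  0.09      ]
chilli [ 0.71428238 -0.00824103  0.094     ]
```

View pics/bk.png

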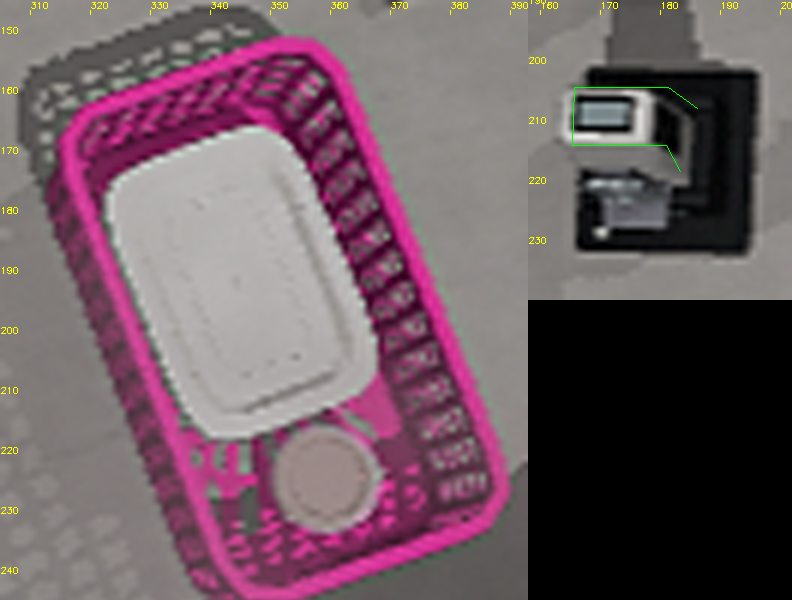

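The lid middle is at top-view pixel (344.5,191), about (0.592,-0.242), z 0.06. The thermometer is at about (0.517,0.238) with yaw near 0, and the battery at (0.468,-0.043) with yaw -0.335. Next I'll move above the battery.

```bash
python3 -m creep '[{"xyz":[14,35,0],"roll":-0.05,"hand":1},{"xyz":[28,70,0],"roll":-0.10,"hand":1},{"xyz":[43,105,0],"roll":-0.15,"hand":1},{"xyz":[57,140,0],"roll":-0.20,"hand":1},{"xyz":[71,176,0],"roll":-0.25,"hand":1}]' 20
python3 -m creep '[{"xyz":[14,35,0],"roll":-0.05,"hand":1},{"xyz":[28,70,0],"roll":-0.10,"hand":1},{"xyz":[43,105,0],"roll":-0.15,"hand":1},{"xyz":[57,140,0],"roll":-0.20,"hand":1},{"xyz":[71,176,0],"roll":-0.25,"hand":1}]'
python3 -m creep '[{"xyz":[14,35,0],"roll":-0.05,"hand":1},{"xyz":[28,70,0],"roll":-0.10,"hand":1},{"xyz":[43,105,0],"roll":-0.15,"hand":1},{"xyz":[57,140,0],"roll":-0.20,"hand":1},{"xyz":[71,175,0],"roll":-0.257,"hand":1}]'
python3 -m creep '[{"xyz":[0,0,-10],"roll":0,"hand":1},{"xyz":[0,0,-20],"roll":0,"hand":1},{"xyz":[0,0,-30],"roll":0,"hand":1},{"xyz":[0,0,-40],"roll":0,"hand":1},{"xyz":[0,0,-40],"roll":0,"hand":1}]'
```

```text
time_s: 0.6
position: [0.3271, -0.3926, 0.1958]
tool_rot: [[0.986, 0.169, -0.0], [0.169, -0.986, 0.0], [-0.0, -0.0, -1.0]]
wrist_force: [0.7, 0.2, 0.7]
finger_gap: 0.999
time_s: 1.1
position: [0.398, -0.2168, 0.196]
tool_rot: [[0.997, -0.08, -0.0], [-0.08, -0.997, -0.0], [-0.0, 0.0, -1.0]]
wrist_force: [0.7, -0.0, 0.0]
finger_gap: 0.999
time_s: 1.6
position: [0.469, -0.0418, 0.1961]
tool_rot: [[0.944, -0.331, -0.0], [-0.331, -0.944, -0.0], [-0.0, 0.0, -1.0]]
wrist_force: [-0.1, -0.9, 1.1]
finger_gap: 1.0
time_s: 2.1
position: [0.4677, -0.0441, 0.1545]
tool_rot: [[0.944, -0.33, -0.003], [-0.33, -0.944, 0.0], [-0.003, 0.001, -1.0]]
wrist_force: [-0.7, 0.3, 0.8]
finger_gap: 0.998
```

```bash
python3 -m creep '[{"xyz":[0,1,-25],"roll":0,"hand":1},{"xyz":[0,1,-50],"roll":0,"hand":1},{"xyz":[0,1,-75],"roll":0,"hand":1},{"xyz":[0,1,-95],"roll":0,"hand":1},{"xyz":[0,1,-112],"roll":0,"hand":1}]'
python3 -m creep '[{"xyz":[0,0,0],"roll":0,"hand":0.7},{"xyz":[0,0,0],"roll":0,"hand":0.5},{"xyz":[0,0,0],"roll":0,"hand":0.3},{"xyz":[0,0,0],"roll":0,"hand":0.3},{"xyz":[0,0,0],"roll":0,"hand":0.3}]' 20
python3 -c "
from h import *
cv2.imwrite('pics/g_s.png',manip.capture('scene')[:,:,::-1]);cv2.imwrite('pics/g_t.png',manip.capture('top')[:,:,::-1])
o=np.hstack([crop(cv2.imread('pics/g_s.png'),250,150,66,100,6),crop(cv2.imread('pics/g_t.png'),240,195,66,100,6)])
cv2.imwrite('pics/g.png',o)"
```

```text
time_s: 2.6
position: [0.4686, -0.0428, 0.0433]
tool_rot: [[0.944, -0.33, -0.0], [-0.33, -0.944, -0.0], [-0.0, 0.0, -1.0]]
wrist_force: [0.0, -0.6, 0.6]
finger_gap: 0.997
time_s: 3.1
position: [0.4694, -0.0424, 0.0449]
tool_rot: [[0.944, -0.329, 0.001], [-0.329, -0.944, -0.0], [0.001, 0.0, -1.0]]
wrist_force: [0.3, 0.1, 0.1]
finger_gap: 0.633
```

View pics/g.png

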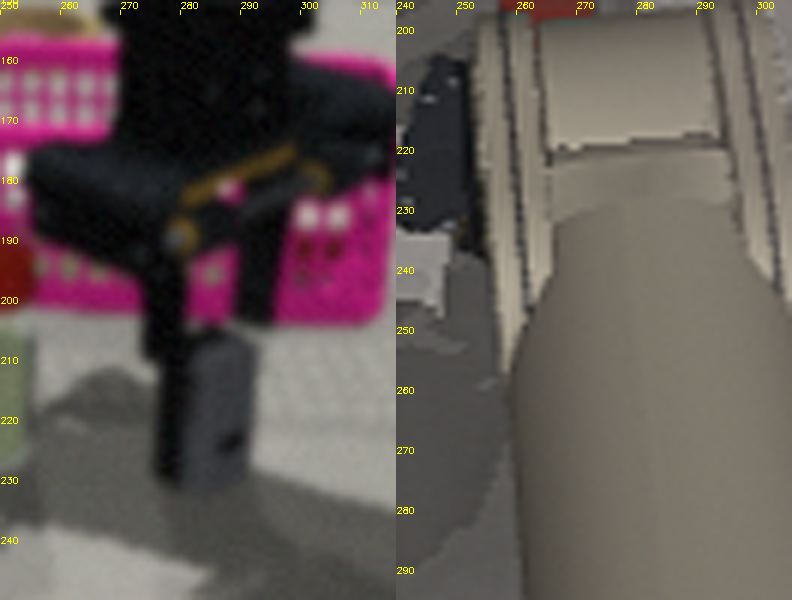

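The scene view shows the fingers straddling the battery top at about (283,205). They are still closing, and the arm hides everything in the top view.

```bash
python3 -m creep '[{"xyz":[0,0,0],"roll":0,"hand":0.3},{"xyz":[0,0,0],"roll":0,"hand":0.3},{"xyz":[0,0,0],"roll":0,"hand":0.3},{"xyz":[0,0,0],"roll":0,"hand":0.3},{"xyz":[0,0,0],"roll":0,"hand":0.3}]' 25
python3 -m creep '[{"xyz":[0,0,0],"roll":0,"hand":0.3},{"xyz":[0,0,10],"roll":0,"hand":0.3},{"xyz":[0,0,25],"roll":0,"hand":0.3},{"xyz":[0,0,50],"roll":0,"hand":0.3},{"xyz":[0,0,75],"roll":0,"hand":0.3}]'
```

```text
time_s: 3.7
position: [0.469, -0.0423, 0.0443]
tool_rot: [[0.944, -0.329, 0.0], [-0.329, -0.944, -0.0], [0.0, 0.0, -1.0]]
wrist_force: [-0.3, -1.3, 2.2]
finger_gap: 0.419
time_s: 4.2
position: [0.4684, -0.0419, 0.1202]
tool_rot: [[0.944, -0.329, -0.001], [-0.329, -0.944, 0.0], [-0.001, -0.0, -1.0]]
wrist_force: [0.4, 0.1, -1.1]
finger_gap: 0.42
```

```bash
python3 -m creep '[{"xyz":[0,10,40],"roll":0.05,"hand":0.3},{"xyz":[0,40,80],"roll":0.10,"hand":0.3},{"xyz":[0,75,95],"roll":0.17,"hand":0.3},{"xyz":[0,110,95],"roll":0.24,"hand":0.3},{"xyz":[0,150,95],"roll":0.345,"hand":0.3}]'
python3 -m creep '[{"xyz":[0,35,0],"roll":0,"hand":0.3},{"xyz":[0,65,0],"roll":0,"hand":0.3},{"xyz":[5,95,0],"roll":0,"hand":0.3},{"xyz":[10,120,0],"roll":0,"hand":0.3},{"xyz":[14,130,0],"roll":0,"hand":0.3}]'
python3 -m creep '[{"xyz":[0,0,0],"roll":0,"hand":0.3},{"xyz":[0,0,0],"roll":0,"hand":0.3},{"xyz":[0,0,0],"roll":0,"hand":0.3},{"xyz":[0,0,0],"roll":0,"hand":0.3},{"xyz":[0,0,0],"roll":0,"hand":0.3}]'
python3 -c "
from h import *
cv2.imwrite('pics/a_s.png',manip.capture('scene')[:,:,::-1]);cv2.imwrite('pics/a_t.png',manip.capture('top')[:,:,::-1])
o=np.hstack([crop(cv2.imread('pics/a_s.png'),195,190,66,100,6),crop(cv2.imread('pics/a_t.png'),145,160,66,100,6)])
cv2.imwrite('pics/a.png',o)"
```

```text
time_s: 4.7
position: [0.4689, 0.1087, 0.2154]
tool_rot: [[1.0, 0.012, 0.002], [0.012, -1.0, -0.0], [0.002, 0.0, -1.0]]
wrist_force: [0.5, -0.0, -1.0]
finger_gap: 0.419
time_s: 5.2
position: [0.4821, 0.2405, 0.2145]
tool_rot: [[1.0, 0.013, -0.001], [0.013, -1.0, 0.001], [-0.001, -0.001, -1.0]]
wrist_force: [-0.3, -0.9, -1.1]
finger_gap: 0.421
time_s: 5.7
position: [0.483, 0.237, 0.2143]
tool_rot: [[1.0, 0.009, 0.0], [0.009, -1.0, -0.001], [0.0, 0.001, -1.0]]
wrist_force: [0.6, -0.5, -0.8]
finger_gap: 0.419
```

View pics/a.png

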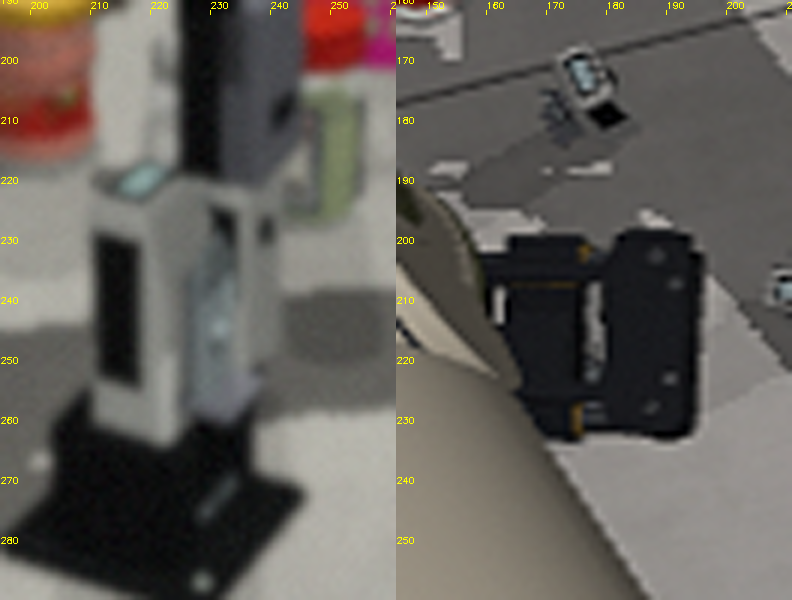

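```bash
python3 - <<'E'
from fit import *
im=cv2.imread("pics/a_s.png");q=(.5168,.238,.01)
segs=TH["scene"]+[(A(-27,13,128),A(-27,13,64)),(A(-27,-13,128),A(-27,-13,64)),(A(-27,13,64),A(-27,-13,64))]
o=draw(im,"scene",segs,q,.008,195,190,66,80,12)
b=(.483,.237,.01);z=.2143-.0443
for a,c in BT["scene"]:
    U,V=[tuple(int(round(v)) for v in ((r-[195,190]+.5)*12-.5)) for r in proj("scene",place([a,c],b,z))];cv2.line(o,U,V,(0,0,255),1)
cv2.imwrite("pics/ov.png",cv2.resize(o,(594,600) if 0 else None,fx=.62,fy=.62,interpolation=cv2.INTER_AREA))
print([np.round(proj("scene",place([p],b,z))[0],1) for p in([16,19,0],[-16,19,0],[-16,-19,0])])
J=lambda d:np.round(proj("scene",place([[0,0,100]],(b[0]+d[0],b[1]+d[1],0),.07+d[2]))[0]-proj("scene",place([[0,0,100]],b,.07))[0],2)
print(J((.003,0,0)),J((0,.003,0)),J((0,0,.003)))
E
```

```text
[array([223.1, 218.5]), array([236.7, 221.9]), array([244.6, 214.2])]
[-1.25 -0.31] [-0.65  0.59] [ 0.01 -1.24]
```

View pics/ov.png

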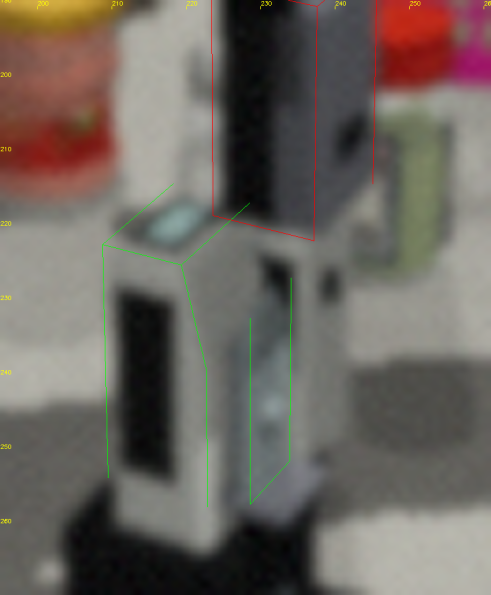

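Both objects appear about 1 px right of their predicted outlines, so this is a shared camera bias and they stay consistent relative to each other. I'll lower gently while watching the force.

```bash
python3 -m creep '[{"xyz":[0,1,-8],"roll":0,"hand":0.3},{"xyz":[0,1,-16],"roll":0,"hand":0.3},{"xyz":[0,1,-24],"roll":0,"hand":0.3},{"xyz":[0,1,-30],"roll":0,"hand":0.3},{"xyz":[0,1,-32],"roll":0,"hand":0.3}]'
python3 -m creep '[{"xyz":[0,0,-1],"roll":0,"hand":0.3},{"xyz":[0,0,-2],"roll":0,"hand":0.3},{"xyz":[0,0,-3],"roll":0,"hand":0.3},{"xyz":[0,0,-4],"roll":0,"hand":0.3},{"xyz":[0,0,-5],"roll":0,"hand":0.3}]'
```

```text
time_s: 6.3
position: [0.4825, 0.2385, 0.1811]
tool_rot: [[1.0, 0.01, -0.001], [0.01, -1.0, -0.001], [-0.001, 0.001, -1.0]]
wrist_force: [-0.2, 0.1, -0.9]
finger_gap: 0.422
time_s: 6.8
position: [0.483, 0.2388, 0.1772]
tool_rot: [[1.0, 0.01, 0.0], [0.01, -1.0, -0.0], [0.0, 0.0, -1.0]]
wrist_force: [0.0, 0.0, -0.0]
finger_gap: 0.426
```

```bash
python3 -m creep '[{"xyz":[0,0,-1],"roll":0,"hand":0.3},{"xyz":[0,0,-2],"roll":0,"hand":0.3},{"xyz":[0,0,-3],"roll":0,"hand":0.3},{"xyz":[0,0,-4],"roll":0,"hand":0.3},{"xyz":[0,0,-5],"roll":0,"hand":0.3}]'
python3 -m creep '[{"xyz":[0,0,-1],"roll":0,"hand":0.3},{"xyz":[0,0,-2],"roll":0,"hand":0.3},{"xyz":[0,0,-3],"roll":0,"hand":0.3},{"xyz":[0,0,-4],"roll":0,"hand":0.3},{"xyz":[0,0,-5],"roll":0,"hand":0.3}]'
```

```text
time_s: 7.3
position: [0.4829, 0.2388, 0.1721]
tool_rot: [[1.0, 0.01, 0.0], [0.01, -1.0, -0.0], [0.0, 0.0, -1.0]]
wrist_force: [-0.1, -0.8, -1.7]
finger_gap: 0.417
time_s: 7.8
position: [0.4829, 0.2388, 0.1671]
tool_rot: [[1.0, 0.01, 0.0], [0.01, -1.0, -0.0], [0.0, 0.0, -1.0]]
wrist_force: [0.6, -0.3, -0.7]
finger_gap: 0.423
```

```bash
python3 -m creep '[{"xyz":[0,0,-3],"roll":0,"hand":0.3},{"xyz":[0,0,-6],"roll":0,"hand":0.3},{"xyz":[0,0,-9],"roll":0,"hand":0.3},{"xyz":[0,0,-12],"roll":0,"hand":0.3},{"xyz":[0,0,-15],"roll":0,"hand":0.3}]'
python3 -m creep '[{"xyz":[0,0,-2],"roll":0,"hand":0.3},{"xyz":[0,0,-4],"roll":0,"hand":0.3},{"xyz":[0,0,-6],"roll":0,"hand":0.3},{"xyz":[0,0,-8],"roll":0,"hand":0.3},{"xyz":[0,0,-10],"roll":0,"hand":0.3}]'
python3 -m creep '[{"xyz":[0,0,-2],"roll":0,"hand":0.3},{"xyz":[0,0,-4],"roll":0,"hand":0.3},{"xyz":[0,0,-6],"roll":0,"hand":0.3},{"xyz":[0,0,-8],"roll":0,"hand":0.3},{"xyz":[0,0,-10],"roll":0,"hand":0.3}]'
```

```text
time_s: 8.3
position: [0.4829, 0.2387, 0.1519]
tool_rot: [[1.0, 0.01, -0.0], [0.01, -1.0, -0.0], [-0.0, 0.0, -1.0]]
wrist_force: [0.1, -0.6, -0.6]
finger_gap: 0.424
time_s: 8.8
position: [0.4829, 0.2388, 0.1421]
tool_rot: [[1.0, 0.01, 0.0], [0.01, -1.0, -0.0], [0.0, 0.0, -1.0]]
wrist_force: [-1.0, -0.1, -1.0]
finger_gap: 0.419
time_s: 9.3
position: [0.483, 0.239, 0.1323]
tool_rot: [[1.0, 0.01, 0.0], [0.01, -1.0, 0.0], [0.0, -0.0, -1.0]]
wrist_force: [0.1, 0.6, 4.0]
finger_gap: 0.417
```

```bash
python3 -m creep '[{"xyz":[0,0,-2],"roll":0,"hand":0.3},{"xyz":[0,0,-4],"roll":0,"hand":0.3},{"xyz":[0,0,-6],"roll":0,"hand":0.3},{"xyz":[0,0,-8],"roll":0,"hand":0.3},{"xyz":[0,0,-10],"roll":0,"hand":0.3}]'
python3 -m creep '[{"xyz":[0,0,-1],"roll":0,"hand":0.3},{"xyz":[0,0,-2],"roll":0,"hand":0.3},{"xyz":[0,0,-3],"roll":0,"hand":0.3},{"xyz":[0,0,-4],"roll":0,"hand":0.3},{"xyz":[0,0,-4],"roll":0,"hand":0.3}]'
```

```text
time_s: 9.8
position: [0.4827, 0.2385, 0.1216]
tool_rot: [[1.0, 0.01, -0.0], [0.01, -1.0, -0.0], [-0.0, 0.0, -1.0]]
wrist_force: [0.5, -0.4, -1.4]
finger_gap: 0.419
time_s: 10.3
position: [0.4829, 0.2388, 0.1183]
tool_rot: [[1.0, 0.01, 0.0], [0.01, -1.0, -0.0], [0.0, 0.0, -1.0]]
wrist_force: [-0.1, 0.1, -0.2]
finger_gap: 0.422
```

```bash
python3 -m creep '[{"xyz":[0,0,-0.5],"roll":0,"hand":0.3},{"xyz":[0,0,-1],"roll":0,"hand":0.3},{"xyz":[0,0,-1.5],"roll":0,"hand":0.3},{"xyz":[0,0,-1.5],"roll":0,"hand":0.3},{"xyz":[0,0,-1.5],"roll":0,"hand":0.3}]'
python3 -m creep '[{"xyz":[0,0,-0.5],"roll":0,"hand":0.3},{"xyz":[0,0,-1],"roll":0,"hand":0.3},{"xyz":[0,0,-1.5],"roll":0,"hand":0.3},{"xyz":[0,0,-1.5],"roll":0,"hand":0.3},{"xyz":[0,0,-1.5],"roll":0,"hand":0.3}]'
```

```text
time_s: 10.8
position: [0.4835, 0.2391, 0.1178]
tool_rot: [[1.0, 0.01, 0.002], [0.01, -1.0, 0.0], [0.002, -0.0, -1.0]]
wrist_force: [-2.1, -2.3, 11.0]
finger_gap: 0.42
time_s: 11.3
position: [0.4841, 0.2393, 0.1176]
tool_rot: [[1.0, 0.01, 0.003], [0.01, -1.0, 0.0], [0.003, -0.0, -1.0]]
wrist_force: [-4.5, -4.0, 20.4]
finger_gap: 0.424
```

Hard stop met at the expected height (about 0.074 at the battery's underside, 20 N). I'll relax, open and rise.

```bash
python3 -m creep '[{"xyz":[0,0,1],"roll":0,"hand":0.3},{"xyz":[0,0,1.5],"roll":0,"hand":0.5},{"xyz":[0,0,1.5],"roll":0,"hand":0.7},{"xyz":[0,0,1.5],"roll":0,"hand":0.7},{"xyz":[0,0,1.5],"roll":0,"hand":0.7}]'
python3 -m creep '[{"xyz":[0,0,2],"roll":0,"hand":0.7},{"xyz":[0,0,2],"roll":0,"hand":0.7},{"xyz":[0,0,2],"roll":0,"hand":0.7},{"xyz":[0,0,20],"roll":0,"hand":0.7},{"xyz":[0,0,50],"roll":0,"hand":0.7}]'
python3 -m creep '[{"xyz":[0,0,30],"roll":0,"hand":0.7},{"xyz":[-25,0,60],"roll":0,"hand":0.7},{"xyz":[-70,0,100],"roll":0,"hand":0.7},{"xyz":[-70,-40,100],"roll":0,"hand":0.7},{"xyz":[-70,-80,100],"roll":0,"hand":0.7}]'
python3 -c "
from fit import *
cv2.imwrite('pics/b_s.png',manip.capture('scene')[:,:,::-1]);cv2.imwrite('pics/b_t.png',manip.capture('top')[:,:,::-1])
q=(.5168,.238,.01);hb=(.5168-.0345,.2377,.01)
a=draw(cv2.imread('pics/b_s.png'),'scene',BT['scene'],hb,.074,195,190,66,100,6);b=draw(cv2.imread('pics/b_t.png'),'top',BT['top'],hb,.074,145,160,66,100,6)
cv2.imwrite('pics/b.png',np.hstack([a,b]))"
```

```text
time_s: 11.8
position: [0.4827, 0.2387, 0.1164]
tool_rot: [[1.0, 0.01, -0.0], [0.01, -1.0, -0.0], [-0.0, 0.0, -1.0]]
wrist_force: [-0.4, 0.1, -0.2]
finger_gap: 0.664
time_s: 12.3
position: [0.4818, 0.2381, 0.1656]
tool_rot: [[1.0, 0.01, -0.003], [0.01, -1.0, -0.001], [-0.003, 0.001, -1.0]]
wrist_force: [0.9, -0.1, -0.2]
finger_gap: 0.701
time_s: 12.8
position: [0.4122, 0.1595, 0.2685]
tool_rot: [[1.0, 0.014, 0.004], [0.014, -1.0, -0.0], [0.004, 0.0, -1.0]]
wrist_force: [1.2, -0.8, 0.2]
finger_gap: 0.701
```

View pics/b.png

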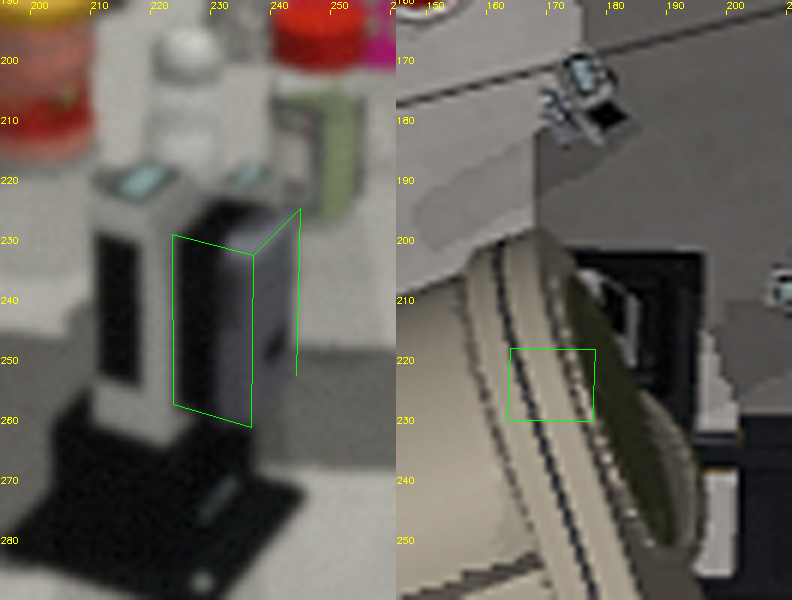

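The battery sits on the rail inside its predicted home outline (scene view, bottom corner about (236,261)) and the thermometer hasn't moved. Next I'll go above the thermometer and grip it.

```bash
python3 -m creep '[{"xyz":[25,20,0],"roll":0,"hand":0.8},{"xyz":[55,40,0],"roll":0,"hand":0.8},{"xyz":[85,60,0],"roll":0,"hand":0.8},{"xyz":[108,79,-20],"roll":0,"hand":0.8},{"xyz":[108,79,-50],"roll":0,"hand":0.8}]'
python3 -m creep '[{"xyz":[0,0,0],"roll":0,"hand":0.8},{"xyz":[0,0,0],"roll":0,"hand":0.8},{"xyz":[0,0,0],"roll":0,"hand":0.8},{"xyz":[0,0,-20],"roll":0,"hand":0.8},{"xyz":[0,0,-40],"roll":0,"hand":0.8}]'
```

```text
time_s: 13.4
position: [0.523, 0.2407, 0.216]
tool_rot: [[1.0, 0.011, 0.0], [0.011, -1.0, 0.004], [0.0, -0.004, -1.0]]
wrist_force: [-0.7, 1.6, -0.7]
finger_gap: 0.792
time_s: 13.9
position: [0.522, 0.2379, 0.1786]
tool_rot: [[1.0, 0.009, 0.004], [0.009, -1.0, 0.001], [0.004, -0.001, -1.0]]
wrist_force: [-0.3, -0.8, 0.2]
finger_gap: 0.8
```

```bash
python3 -m creep '[{"xyz":[-1,0.5,-20],"roll":0,"hand":0.8},{"xyz":[-1,0.5,-40],"roll":0,"hand":0.8},{"xyz":[-1,0.5,-60],"roll":0,"hand":0.8},{"xyz":[-1,0.5,-60],"roll":0,"hand":0.8},{"xyz":[-1,0.5,-60],"roll":0,"hand":0.6}]'
python3 -m creep '[{"xyz":[0,0,0],"roll":0,"hand":0.35},{"xyz":[0,0,0],"roll":0,"hand":0.35},{"xyz":[0,0,0],"roll":0,"hand":0.35},{"xyz":[0,0,0],"roll":0,"hand":0.35},{"xyz":[0,0,0],"roll":0,"hand":0.35}]' 40
python3 -m creep '[{"xyz":[0,0,0],"roll":0,"hand":0.35},{"xyz":[0,0,0],"roll":0,"hand":0.35},{"xyz":[0,0,0],"roll":0,"hand":0.35},{"xyz":[0,0,0],"roll":0,"hand":0.35},{"xyz":[0,0,0],"roll":0,"hand":0.35}]' 40
```

```text
time_s: 14.4
position: [0.5205, 0.2383, 0.1184]
tool_rot: [[1.0, 0.009, 0.002], [0.009, -1.0, 0.0], [0.002, -0.0, -1.0]]
wrist_force: [1.4, -0.1, 0.8]
finger_gap: 0.766
time_s: 14.9
position: [0.5203, 0.2384, 0.1173]
tool_rot: [[1.0, 0.01, 0.001], [0.01, -1.0, 0.0], [0.001, -0.0, -1.0]]
wrist_force: [-0.2, -0.7, 5.2]
finger_gap: 0.474
time_s: 15.4
position: [0.5203, 0.2384, 0.1173]
tool_rot: [[1.0, 0.01, 0.001], [0.01, -1.0, 0.0], [0.001, -0.0, -1.0]]
wrist_force: [-0.1, -0.6, 7.1]
finger_gap: 0.479
```

```bash
python3 -m creep '[{"xyz":[0,0,5],"roll":0,"hand":0.35},{"xyz":[0,0,10],"roll":0,"hand":0.35},{"xyz":[0,0,15],"roll":0,"hand":0.35},{"xyz":[0,0,20],"roll":0,"hand":0.35},{"xyz":[0,0,25],"roll":0,"hand":0.35}]'
python3 -m creep '[{"xyz":[0,0,10],"roll":0,"hand":0.35},{"xyz":[0,0,20],"roll":0,"hand":0.35},{"xyz":[0,0,30],"roll":0,"hand":0.35},{"xyz":[0,0,40],"roll":0,"hand":0.35},{"xyz":[0,0,50],"roll":0,"hand":0.35}]'
```

```text
time_s: 15.9
position: [0.5199, 0.2383, 0.1421]
tool_rot: [[1.0, 0.01, 0.0], [0.01, -1.0, -0.0], [0.0, 0.0, -1.0]]
wrist_force: [-0.0, 0.5, -3.0]
finger_gap: 0.475
time_s: 16.4
position: [0.5199, 0.2383, 0.1927]
tool_rot: [[1.0, 0.01, 0.0], [0.01, -1.0, 0.0], [0.0, 0.0, -1.0]]
wrist_force: [0.4, 0.0, -3.2]
finger_gap: 0.476
```

```bash
python3 -m creep '[{"xyz":[0,0,17],"roll":0,"hand":0.35},{"xyz":[0,0,34],"roll":0,"hand":0.35},{"xyz":[0,0,51],"roll":0,"hand":0.35},{"xyz":[0,0,68],"roll":0,"hand":0.35},{"xyz":[0,0,82],"roll":0,"hand":0.35}]'
python3 -m creep '[{"xyz":[4,-15,0],"roll":0,"hand":0.35},{"xyz":[8,-40,0],"roll":0,"hand":0.35},{"xyz":[12,-70,0],"roll":0,"hand":0.35},{"xyz":[16,-100,0],"roll":0,"hand":0.35},{"xyz":[20,-130,0],"roll":0,"hand":0.35}]'
python3 -m creep '[{"xyz":[5,-30,0],"roll":0,"hand":0.35},{"xyz":[10,-60,0],"roll":0,"hand":0.35},{"xyz":[15,-90,0],"roll":0,"hand":0.35},{"xyz":[20,-120,0],"roll":0,"hand":0.35},{"xyz":[25,-150,0],"roll":0,"hand":0.35}]'
python3 -m creep '[{"xyz":[5,-30,0],"roll":0,"hand":0.35},{"xyz":[10,-60,0],"roll":0,"hand":0.35},{"xyz":[15,-90,0],"roll":0,"hand":0.35},{"xyz":[20,-120,0],"roll":0,"hand":0.35},{"xyz":[25,-150,0],"roll":0,"hand":0.35}]'
```

```text
time_s: 16.9
position: [0.5199, 0.2384, 0.2752]
tool_rot: [[1.0, 0.01, 0.001], [0.01, -1.0, 0.0], [0.001, -0.0, -1.0]]
wrist_force: [0.2, 0.4, -2.6]
finger_gap: 0.475
time_s: 17.4
position: [0.5399, 0.1072, 0.2741]
tool_rot: [[1.0, 0.01, 0.0], [0.01, -1.0, -0.0], [0.0, 0.0, -1.0]]
wrist_force: [0.8, 0.3, -2.6]
finger_gap: 0.476
time_s: 17.9
position: [0.5649, -0.0429, 0.2741]
tool_rot: [[1.0, 0.01, 0.0], [0.01, -1.0, -0.0], [0.0, 0.0, -1.0]]
wrist_force: [0.6, 0.4, -3.7]
finger_gap: 0.479
time_s: 18.4
position: [0.5899, -0.1929, 0.274]
tool_rot: [[1.0, 0.01, -0.0], [0.01, -1.0, 0.0], [-0.0, -0.0, -1.0]]
wrist_force: [0.9, 0.5, -2.4]
finger_gap: 0.476
```

```bash
python3 -m creep '[{"xyz":[2,-20,0],"roll":0,"hand":0.35},{"xyz":[4,-40,0],"roll":0,"hand":0.35},{"xyz":[5,-49,0],"roll":0,"hand":0.35},{"xyz":[5,-49,0],"roll":0,"hand":0.35},{"xyz":[5,-49,0],"roll":0,"hand":0.35}]'
python3 -m creep '[{"xyz":[0,0,-15],"roll":0,"hand":0.35},{"xyz":[0,0,-30],"roll":0,"hand":0.35},{"xyz":[0,0,-40],"roll":0,"hand":0.35},{"xyz":[0,0,-40],"roll":0,"hand":0.35},{"xyz":[0,0,-40],"roll":0,"hand":0.35}]'
python3 -c "
from fit import *
cv2.imwrite('pics/d_s.png',manip.capture('scene')[:,:,::-1]);cv2.imwrite('pics/d_t.png',manip.capture('top')[:,:,::-1])
s=manip.get_state();p=s['position'];print(p,s['wrist_force'])
q=(p[0]-.003,p[1],.01);hb=(q[0]-.0345,q[1],.01);z=p[2]-.109
a=draw(cv2.imread('pics/d_s.png'),'scene',TH['scene']+[(A(-13,0,0),A(13,0,0))],q,z,235,110,66,100,6)
for u,v in BT['scene']:
    U,V=[tuple(int(round(w)) for w in ((r-[235,110]+.5)*6-.5)) for r in proj('scene',place([u,v],hb,z+.066))];cv2.line(a,U,V,(0,0,255),1)
b=draw(cv2.imread('pics/d_t.png'),'top',[(A(-51,0,56),A(51,0,56)),(A(0,-72,56),A(0,72,56))],(.592,-.242,1.18),.003,310,140,66,100,6)
cv2.imwrite('pics/d.png',np.hstack([a,b]))"
```

```text
time_s: 18.9
position: [0.5951, -0.2392, 0.2738]
tool_rot: [[1.0, 0.011, 0.0], [0.011, -1.0, 0.001], [0.0, -0.001, -1.0]]
wrist_force: [0.3, 0.5, -3.3]
finger_gap: 0.476
time_s: 19.4
position: [0.5947, -0.2406, 0.2334]
tool_rot: [[1.0, 0.01, -0.0], [0.01, -1.0, 0.0], [-0.0, -0.0, -1.0]]
wrist_force: [1.2, 0.4, -2.2]
finger_gap: 0.471
[ 0.59519742 -0.24074339  0.23427837] [-0.47028418 -0.5668228  -2.75827535]
```

View pics/d.png

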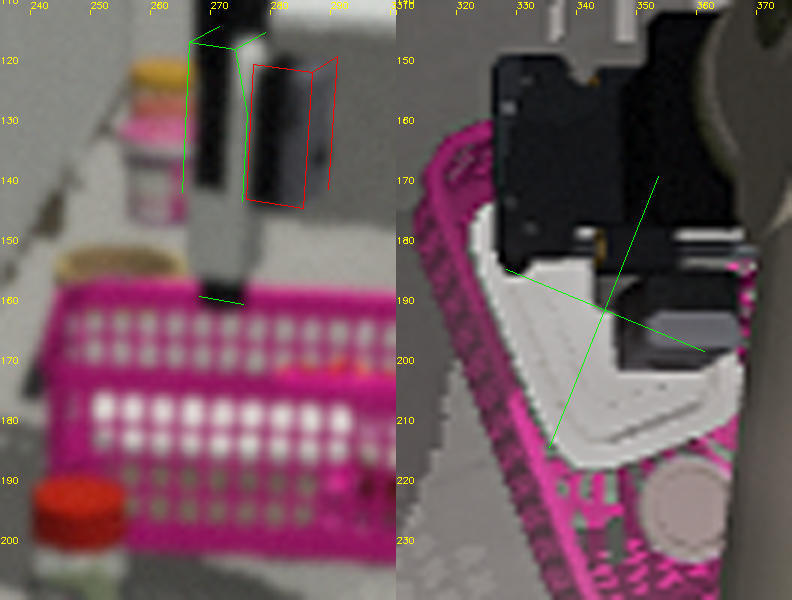

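The nose (scene view, about (271,160)) and battery match their predicted outlines, and the nose is centred over the lid cross at top-view (344.5,191). I'll lower 45 mm to put the nose at z ≈ 0.080, about 20 mm over the lid.

```bash
python3 -m creep '[{"xyz":[0,-1,-8],"roll":0,"hand":0.35},{"xyz":[0,-1,-16],"roll":0,"hand":0.35},{"xyz":[0,-1,-24],"roll":0,"hand":0.35},{"xyz":[0,-1,-32],"roll":0,"hand":0.35},{"xyz":[0,-1,-38],"roll":0,"hand":0.35}]'
python3 -m creep '[{"xyz":[0,0,-3],"roll":0,"hand":0.35},{"xyz":[0,0,-5],"roll":0,"hand":0.35},{"xyz":[0,0,-7],"roll":0,"hand":0.35},{"xyz":[0,0,-7],"roll":0,"hand":0.35},{"xyz":[0,0,-7],"roll":0,"hand":0.35}]'
python3 -c "
from fit import *
S=manip.capture('scene')[:,:,::-1].copy();T=manip.capture('top')[:,:,::-1].copy()
s=manip.get_state();p=s['position'];print(p,s['wrist_force'],np.abs(s['qvel']).max())
for z in(.050,.059,.068):print(z,proj('scene',[[.592,-.242,z],[.66,-.215,z],[.56,-.18,z]]).round(1).tolist())
print('nose',proj('scene',[[p[0]-.003,p[1],p[2]-.109]]))
cv2.imwrite('pics/e.png',np.hstack([crop(S,235,120,66,100,6),crop(T,310,140,66,100,6)]))"
```

```text
time_s: 20.0
position: [0.5946, -0.2417, 0.1945]
tool_rot: [[1.0, 0.01, -0.001], [0.01, -1.0, 0.0], [-0.001, -0.0, -1.0]]
wrist_force: [-0.9, -1.0, -2.7]
finger_gap: 0.475
time_s: 20.5
position: [0.595, -0.2418, 0.1889]
tool_rot: [[1.0, 0.01, 0.0], [0.01, -1.0, -0.0], [0.0, 0.0, -1.0]]
wrist_force: [0.1, -0.3, -4.1]
finger_gap: 0.476
[ 0.59501831 -0.24173866  0.18894348] [ 0.44500203  0.09089043 -3.54879106] 0.0010013848977323096
0.05 [[270.5, 180.6], [248.8, 179.6], [272.3, 189.2]]
0.059 [[270.7, 178.1], [248.9, 177.1], [272.5, 186.6]]
0.068 [[270.8, 175.7], [249.0, 174.6], [272.6, 184.1]]
nose [[270.92344993 172.36646349]]
```

View pics/e.png

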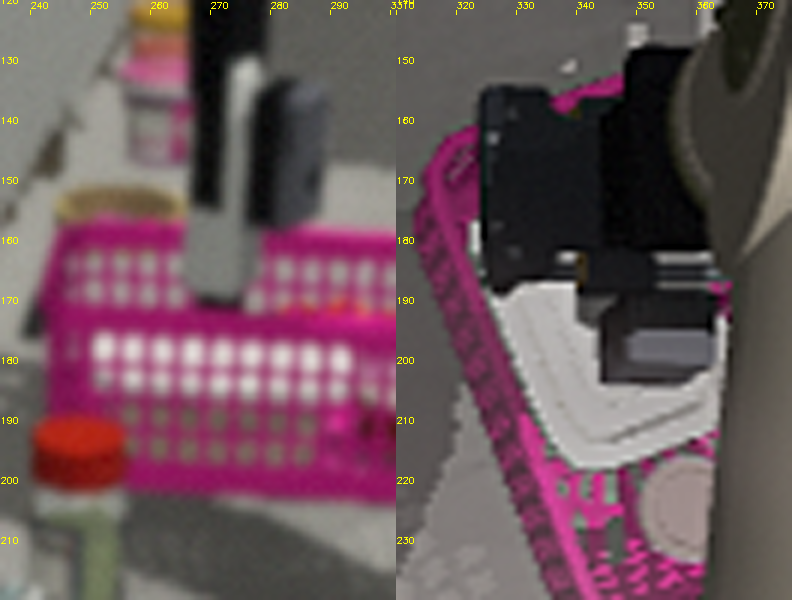

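The nose reaches row 171 of the scene view, just behind the near rim. The bright lid seen through the slots (rows 176–186) fits a lid height of about 0.059. The battery is still in place and nothing else has moved, so I'll let it settle and hand in.

```bash
python3 -m creep '[{"xyz":[0,0,0],"roll":0,"hand":0.35},{"xyz":[0,0,0],"roll":0,"hand":0.35},{"xyz":[0,0,0],"roll":0,"hand":0.35},{"xyz":[0,0,0],"roll":0,"hand":0.35},{"xyz":[0,0,0],"roll":0,"hand":0.35}]'
python3 -c "
from cell import manip
print(manip.hand_in())"
```

```text
time_s: 21.1
position: [0.5949, -0.2417, 0.1887]
tool_rot: [[1.0, 0.01, 0.0], [0.01, -1.0, -0.0], [0.0, 0.0, -1.0]]
wrist_force: [0.1, 0.0, -3.6]
finger_gap: 0.474
the job is handed in; nothing more can be done
None
```

I slid the battery down the rail to its hard stop and carried the thermometer over the jars and basket rim. I handed in at 21.1 s, with it held still and upright above the rice tub's lid. The hand-in gave no verdict.

- **Battery home:** The detent resisted with about 4 N and then let go. The foot of the rail stopped the battery with its underside at about 0.0735 m, against an expected 0.074 m. I could not read the detent joint itself.
- **Final hold:** The nose is at z ≈ 0.080 m, about 20 mm above the lid and within a few mm of its middle by my estimates. The last pictures showed the battery still in place and no sign of contact or of anything shoved. The wrist force (about 3.6 N) was roughly the weight carried.
- **Less certain:**
  - The lid height of about 0.059 m comes from the stated tub height plus an assumed basket floor. The only check was a rough one against the scene view, with no second-view triangulation.
  - The joint dock and thermometer fit put the thermometer about 7 mm off in y. I rejected it in favour of the single fits, and the smooth battery insertion bore that out.
  - The scene camera showed a bias of about 1 px, the same for both objects.

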